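# Hold the pump lever level for a nozzle leak test

### The job

Take the yellow-capped injector out of the stand, gripping it with no more than about 40 N, and lower it gently, nozzle down, all the way into the black collar of the green hand-pump tester, then let go of it. Only once it is seated, press the yellow pad of the spring-loaded pump lever down until the lever is level (at the green mark), never going down to its bottom stop, and finish while still holding it there. Leave the blue-capped injector, the mouse and the jar alone.

Things in the scene. Friction and masses are not known exactly. Their poses are not given: they have to be found in the camera images.
- injector_mid (a point): Injector to be tested: steel, yellow cap, 120 mm tall, 0.25 kg. From below: nozzle 12 mm across for 12 mm, cone to 27 mm across at 24 mm, straight to 106 mm, cap 20 mm across to 120 mm. Point: on its axis half-way up, z towards the cap. Stands upright, nozzle down, in one of the stand's two cups (96 mm apart), cup rims 30 mm above the nozzle tip. Best gripped 20 mm above this point.
- spare_mid (a point): A second injector of the same shape and size with a blue cap, in the other cup of the stand; its centre, as above. Not to be touched.
- socket (a point): Centre of the mouth of the black collar, 56 mm across, 45 mm high, on the tester's 70 mm high deck. Hole 30 mm across, 41 mm deep: an injector standing on its floor has its centre 19 mm above this point. Axes are the tester's: z up, the lever runs from its pivot along -y. The tester, a fixed green box 160 mm in x, 260 mm in y, is centred 80 mm from here along -y.
- pump (a joint): Angle of the spring-loaded pump lever, rad: 0 at rest (pad end raised 0.42 rad above level), growing as the pad is pressed down; 0.42 is level, at the green mark on the white post beside it; bottom stop 0.80. Springs back up when let go; pad force about 3 N at rest, 7 N at level, 11 to 12 N at the bottom.
- pump_pad (a point): Centre of the flat top of the lever's yellow and black pad, 50 mm wide and 60 mm along the lever, 14 mm thick. It moves on an arc about point pump_axis, 180 mm from it along the lever and 8 mm above the lever's centre line; there is free space above the pad.
- pump_axis (a point): The lever's pivot, 130 mm above the work surface, 85 mm from the collar's axis along the tester's -y; the hinge runs along the tester's x. With the lever level, the pad's top is 138 mm above the work surface and 180 mm from here along the tester's -y.
- mouse: Black computer mouse lying on the bench, about 100 x 60 x 33 mm; origin at its underside. Not to be touched.
- jar: Small lidded jar, 48 mm across, 70 mm tall; origin at the centre of its underside. Not to be touched.
Not all that is in view belongs to the job. Leave any pink look-alike of the part that bears injector_mid alone.

How it is judged (in metres and radians):
On the way, in this order (a step that is already met when the one before it is completed fails the run):
1. the yellow-capped injector stands fully down in the tester's collar, let go, the lever still up (horizontal distance between injector_mid and socket below 0.008 m and z of injector_mid in the frame of socket between 0.012 and 0.024 m and angle between injector_mid's own z axis and vertical below 0.2 rad and contact force between the fingers and injector below 0.1 N and value of joint pump below 0.15 rad), for 0.3 s.
2. the pump lever is pressed level by the robot (value of joint pump between 0.35 and 0.49 rad and contact force between any of the fingers, the arm and pump above 2 N), for 0.3 s.
At the end, for the whole second after the job is handed in: Yellow-capped injector on the floor of the collar (axis within 8 mm, depth within 5 mm, tilt under 0.2 rad), released; the robot holds the lever still with over 2 N at 0.35 to 0.49 rad (level, 4 degrees either way); spare injector still in its cup (within 15 mm) (all of step 2 and horizontal distance between injector_mid and socket below 0.008 m and z of injector_mid in the frame of socket between 0.012 and 0.024 m and angle between injector_mid's own z axis and vertical below 0.2 rad and contact force between the fingers and injector below 0.1 N and velocity of joint pump between -0.1 and 0.1 rad/s and distance of spare_mid from where it was at the start of the episode below 0.015 m); the arm keeps its last pose, push and grip.
It fails at once if the injector is squeezed with more than 60 N (contact force between the fingers and injector above 120 N).
It fails at once if the injector is dropped (let fall more than about 13 mm) or forced into the tester (over 45 N) (contact force between injector and tester above 45 N or (contact force between the fingers and injector below 0.1 N and linear speed of injector above 0.5 m/s)).
It fails at once if the lever is pumped before the injector is seated (value of joint pump above 0.2 rad and not (horizontal distance between injector_mid and socket below 0.008 m and z of injector_mid in the frame of socket between 0.012 and 0.024 m and angle between injector_mid's own z axis and vertical below 0.2 rad)).
It fails at once if the lever is driven down to its bottom stop (value of joint pump above 0.74 rad).
It fails at once if the spare injector, mouse or jar is disturbed (moved over 20 mm) (distance of any of spare_mid, mouse, jar from where it was at the start of the episode above 0.02 m).
It also fails if it takes over 54 s, if anything falls off the work surface, if the arm or the gripper's body presses on something with over 40 N, if the wrist force passes 120 N, or if a joint passes its speed limit or range.

### The arm

A 6-joint arm with a two-finger parallel gripper is mounted at the origin on the work surface. World frame = base frame: x ahead of the robot, y to its left, z up, the work surface at z = 0. Lengths are in mm, angles in rad, forces in N, time in s.
With the tool pointing down it reaches from about 350 to 975 mm from the base axis. Payload 7.1 kg.
Tool frame: the origin (TCP) lies at the very end of the fingers, on their centre line; the grasp point (between the pads) lies 19 mm behind it; z points along the fingers, y is the line along which they close (so a half turn about z gives the same grasp; the last joint's range is limited). The gripper opens to 88 mm and grips with 3 to 60 N. Pads are 20 mm wide; open, the fingers measure 115 mm over their backs; the gripper's body (75 mm by 178 mm) begins 61 mm behind the grasp point.
Start: joints at [1.192, 0.423, 1.63, -0, 1.089, -0.019], TCP at [220.022, 584.974, 222.675] pointing down, gripper open.
Joint ranges: [-3, 3], [-0.9, 2.11], [0.09, 2.58], [-1.31, 4.45], [0.11, 2.69], [-2.54, 2.54]. Speed limits (rad/s): [2.39, 2.39, 3.01, 3.14, 3.14, 3.14].

### API

Orientations are given as a rotation vector (axis times angle).
In Python, from workcell import sensors, imaging, close_job gives the robot as it stands. The module is installed in compiled form; this text tells all that it offers.
- The arm moves only by the tool servo_tool, never from a script. Its argument "steps" is a list of rows, each a list of 3 entries, a list of its own where there are three numbers: the shift along the world's x, y, z in m, then the turn, a rotation vector about the world's x, y, z in degrees, then the opening, from -1 (shut) to 1 (fully open). A call has exactly 8 rows; each row shifts and turns the commanded pose from where the row before left it; what a row does not reach is not made up. A row lasts 1/12 s, in which the tool goes at most 41.7 mm and 7.16 degrees, less where a joint would pass 70% of its speed; a pose out of reach is approached as far as the arm can. A call is refused whole if a number of a shift passes 0.0417 or a number of a turn 7.16, either way. A call with a gripper value outside its range is refused whole. The fingers move at their own pace and stop on an object; the grip force is fixed at half the most. Time passes only in rows, so rows that do not move let the fingers close, or fill a call up. It gives the time, the measured TCP pose, the force, the opening and the grip force at its end, in the units of the state.
- sensors.get_obs(): the state, without advancing time (a new reading comes with each control period).
- imaging.get_image(name): name is "side" or "top"; returns a dict with "color" (400x640x3 uint8, blue, green, red), "range_z" (400x640 float32, mm along the optical axis (not along the pixel's ray), 0 where there is no reading), "vertical_fov" (degrees; the focal length in pixels is half the picture's height over the tangent of half this angle, whatever the lens; pixels are square), "cx", "cy" (the principal point, pixels), "rvec" (rotation vector, rad) and "tvec" (3), from world to camera coordinates, as OpenCV has them. Camera axes: x right, y down, z forward; pixel columns grow to the right and rows downward; lengths in mm; the calibration is good to about 2 mm. A picture is of the moment at which its call begins.
- close_job(): hands the job in; it is judged then, once.
The state is a dict: "t": time; "qpos": joint angles; "qvel": joint speeds; "joint_torque": joint torques, N m; "ee_pos": TCP position; "orientation": TCP orientation; "ft_force": force on the tool from outside, world axes, zero at the start; "moment": the same for the moment, N m; "width": finger opening in mm; "grasp_force": force on a finger pad.
Only numpy, scipy, OpenCV 4.12 (cv2) and the standard library are available. Lean on these libraries where they do the work, as an engineer would, in place of code of your own. Each camera call takes 0.05 s, during which the arm holds its last target. There are 200 camera calls.

## Working session

There is one attempt and no reset: what is moved stays moved. The work goes in short steps, Python scripts to look and compute and a tool call to move; the robot and the scene stay as the last step left them, time stands still between calls to the robot, and variables do not carry over. Pictures are saved under pics/ and viewed, at most 10 in all, crops included, and the job is handed in when it is done.

Besides the shell and the picture viewer there is one more tool, called after "Call:" in YAML: its name, and indented under it one key for each argument. servo_tool: Moves the arm, as the interface text tells. Its arguments: {"type":"object","properties":{"steps":{"type":"array"}},"required":["steps"]}

```bash
mkdir -p pics; cat > h.py <<'E'
import numpy as np, cv2
from workcell import sensors, imaging, close_job
def cam(n):
    d=imaging.get_image(n); h=d["color"].shape[0]
    d["f"]=h/2/np.tan(np.radians(d["vertical_fov"])/2)
    d["R"]=cv2.Rodrigues(np.array(d["rvec"],float))[0]; d["t"]=np.array(d["tvec"],float).ravel()
    return d
def cloud(d):
    z=d["range_z"]; v,u=np.mgrid[:z.shape[0],:z.shape[1]]
    p=np.stack([(u-d["cx"])/d["f"]*z,(v-d["cy"])/d["f"]*z,z],-1)
    w=(p-d["t"])@d["R"]; w[z<=0]=np.nan
    return w
def plane(d,u,v,h):
    r=np.array([(u-d["cx"])/d["f"],(v-d["cy"])/d["f"],1])@d["R"]; c=-d["t"]@d["R"]
    return c+r*(h-c[2])/r[2]
E
python3 - <<'E'
from h import *
for n in("side","top"):
    d=cam(n); cv2.imwrite(f"pics/{n}0.png",d["color"]); print(n,d["f"],d["cx"],d["cy"],-d["t"]@d["R"],d["R"][2])
print(sensors.get_obs())
E
```

```text
side 501.28127665697474 320.7888340514093 200.11328632077462 [329.28384364 755.64305309 843.64952598] [ 0.22853935 -0.70117458 -0.67536951]
top 491.52519485204704 325.223018251186 196.882781453817 [ 353.85583225   24.01502493 1270.35819418] [ 0.17642994  0.00743116 -0.98428515]
{'t': 0.1, 'qpos': array([ 1.19201530e+00,  4.23781874e-01,  1.63055309e+00,  6.53666014e-07,
        1.08862146e+00, -1.90029484e-02]), 'qvel': array([ 0.00026434, -0.0007976 , -0.00326098,  0.00188127,  0.00067354,
       -0.00032355]), 'joint_torque': array([-9.87255316e-05, -5.45623255e+01, -2.74323034e+01,  6.46173977e-02,
        1.88390433e-02, -2.26240223e-05]), 'ee_pos': array([219.84217602, 584.54838017, 221.99230396]), 'orientation': array([-5.62047063e-01, -3.09063206e+00,  2.09961797e-03]), 'ft_force': array([-0.90389384, -0.01080135, -1.04311635]), 'moment': array([ 0.00950208, -0.06118677,  0.02441095]), 'grasp_force': 0.0, 'width': 87.62180323524598}
```

View pics/side0.png

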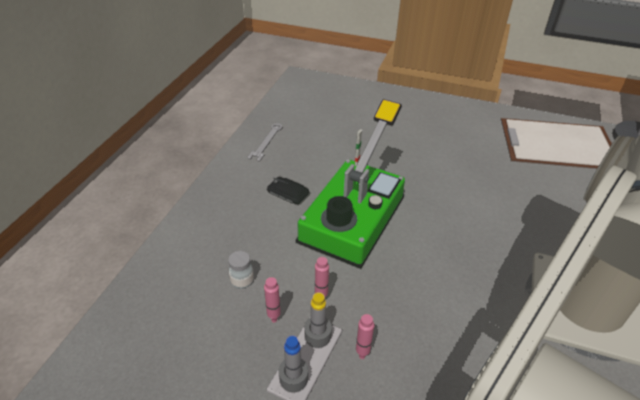

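View pics/top0.png

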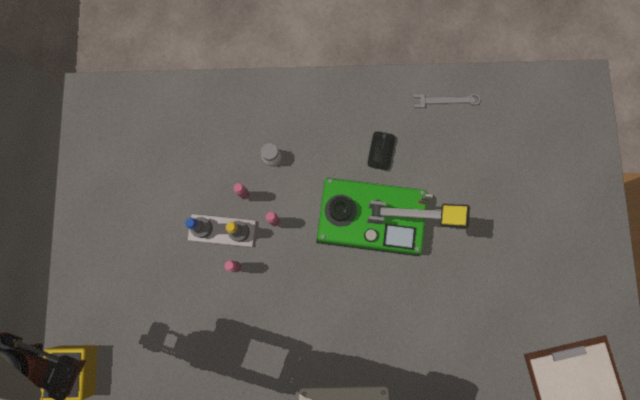

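The side view shows the yellow cap at (318,299), the blue cap at (292,343), the collar at (340,210) and the pad at (387,111). There are three pink look-alikes around the stand. In the top view, yellow is at (232,228), blue at (192,223), the collar at (341,209) and the pad at (455,215).

```bash
cat > m.py <<'E'
from h import *
H={"yellow":((20,150,90),(35,255,255)),"blue":((105,150,60),(125,255,255)),"pink":((160,60,60),(179,255,255)),"green":((50,150,50),(70,255,255))}
def comps(d,c,amin=25):
    m=cv2.inRange(cv2.cvtColor(d["color"],cv2.COLOR_BGR2HSV),*H[c])
    n,l,s,ce=cv2.connectedComponentsWithStats(m)
    return [(l==i,ce[i],s[i,4]) for i in range(1,n) if s[i,4]>=amin]
E
python3 - <<'E'
from m import *
for n in("side","top"):
    d=cam(n); w=cloud(d)
    for c in H:
        for m,ce,a in comps(d,c):
            p=w[m]; p=p[~np.isnan(p[:,0])]; zt=np.percentile(p[:,2],95)
            if c=="green":
                t=p[abs(p[:,2]-70)<6]; 
                if len(t)<200: continue
                r=cv2.minAreaRect(t[:,:2].astype(np.float32)); print(n,c,r,np.median(t[:,2]),cv2.boxPoints(r).round().tolist()); continue
            t=p[p[:,2]>zt-6] 
            print(n,c,ce.round(1),a,"top mid",(t.min(0)/2+t.max(0)/2).round(1),"med",np.median(t,0).round(1),"all",np.median(p,0).round(1))
    # collar: dark pts at z~115
    b=(d["color"].max(2)<60)&(abs(w[...,2]-115)<5)&(w[...,0]>300)
    n_,l,s,ce=cv2.connectedComponentsWithStats(b.astype(np.uint8))
    for i in range(1,n_):
        if s[i,4]>60:
            p=w[l==i]; print(n,"collar",ce[i],s[i,4],p.min(0).round(1),p.max(0).round(1),cv2.minEnclosingCircle(p[:,:2].astype(np.float32)))
E
```

```text
side yellow [387.2 110.4] 350 top mid [ 495.4 -263.4  219.4] med [ 496.  -261.1  218.6] all [ 497.4 -245.3  211.9]
side yellow [318.  301.2] 191 top mid [493.4 257.1 134. ] med [493.4 258.7 134.7] all [492.4 261.8 131. ]
side blue [291.7 345.4] 199 top mid [504.6 352.3 134.8] med [504.8 353.8 134.9] all [503.7 357.1 132.8]
side pink [321.5 275.2] 460 top mid [518.  166.5 119.7] med [518.  167.  120.2] all [514.9 173.8  88.5]
side pink [272.  298.3] 554 top mid [589.2 243.1 118.5] med [589.3 244.  119.8] all [585.1 250.9  82.8]
side pink [364.5 335.1] 598 top mid [404.6 262.2 119. ] med [404.3 263.2 119.8] all [403.  270.9  85. ]
side green ((521.4954833984375, -76.45268249511719), (257.1352844238281, 156.44400024414062), 81.38385772705078) 69.54311950597616 [[425.0, -192.0], [580.0, -215.0], [618.0, 39.0], [463.0, 62.0]]
side collar [339.38970588 205.88235294] 272 [507.3 -27.8 110. ] [558.2  27.8 118.5] ((534.8809814453125, -0.00985513161867857), 27.805898666381836)
top yellow [454.1 214.6] 444 top mid [ 495.7 -259.5  220.4] med [ 496.2 -262.3  218.9] all [ 498.  -246.7  212.1]
top y
[... 461 characters left out ...]
. ] med [505.1 350.9 135.9] all [504.2 350.9 135. ]
top pink [240.8 190.4] 169 top mid [590.3 241.2 119.8] med [590.2 240.9 119.4] all [584.7 237.6 105. ]
top pink [272.  218.1] 137 top mid [518.4 163.2 121. ] med [519.  163.8 119.6] all [513.9 161.8 108.6]
top pink [232.3 265.9] 164 top mid [404.6 260.  119.7] med [404.8 260.2 119.5] all [402.6 255.  106.1]
top green ((521.7821044921875, -81.41267395019531), (255.4694061279297, 156.4012451171875), 81.49111938476562) 69.73424212099944 [[426.0, -196.0], [580.0, -219.0], [618.0, 33.0], [463.0, 56.0]]
top collar [340.93079585 207.34948097] 289 [509.2 -30.6 110.2] [561.9  22.1 119.9] ((535.5443725585938, -3.5174241065979004), 27.759334564208984)
```

Call:
servo_tool:
  steps:
    - [[0.023, -0.027, 0.004], [0, 0, -7], 1]
    - [[0.023, -0.027, 0], [0, 0, -7], 1]
    - [[0.023, -0.027, 0], [0, 0, -7], 1]
    - [[0.023, -0.027, 0], [0, 0, -7], 1]
    - [[0.023, -0.027, 0], [0, 0, -7], 1]
    - [[0.023, -0.027, 0], [0, 0, 0], 1]
    - [[0.023, -0.027, 0], [0, 0, 0], 1]
    - [[0.023, -0.027, 0], [0, 0, 0], 1]

```text
t: 0.87
ee_pos: [404.8, 367.5, 226.7]
orientation: [1.465, 2.779, -0.0]
ft_force: [0.0, 0.5, 1.0]
width: 88.1
grasp_force: 0.0
```

Call:
servo_tool:
  steps:
    - [[0.023, -0.027, 0], [0, 0, 0], 1]
    - [[0.023, -0.027, 0], [0, 0, 0], 1]
    - [[0.023, -0.027, 0], [0, 0, 0], 1]
    - [[0.02, -0.031, 0], [0, 0, 0], 1]
    - [[0, 0, -0.02], [0, 0, 0], 1]
    - [[0, 0, 0], [0, 0, 0], 1]
    - [[0, 0, 0], [0, 0, 0], 1]
    - [[0, 0, 0], [0, 0, 0], 1]

```text
t: 1.53
ee_pos: [492.6, 257.6, 206.9]
orientation: [-1.464, -2.779, 0.0]
ft_force: [1.1, -0.1, -0.2]
width: 87.7
grasp_force: 0.0
```

Call:
servo_tool:
  steps:
    - [[0.0005, -0.001, -0.025], [0, 0, 0], 1]
    - [[0, 0, -0.025], [0, 0, 0], 1]
    - [[0, 0, -0.025], [0, 0, 0], 1]
    - [[0, 0, -0.025], [0, 0, 0], 1]
    - [[0, 0, -0.02], [0, 0, 0], 1]
    - [[0, 0, -0.011], [0, 0, 0], 1]
    - [[0, 0, 0], [0, 0, 0], 1]
    - [[0, 0, 0], [0, 0, 0], 1]

```text
t: 2.2
ee_pos: [493.5, 256.8, 76.1]
orientation: [-1.464, -2.78, -0.0]
ft_force: [1.2, 0.0, 1.4]
width: 88.1
grasp_force: 0.0
```

```bash
python3 - <<'E'
from h import *
d=cam("side"); cv2.imwrite("pics/s1.png",cv2.resize(d["color"][220:400,200:440],None,fx=3,fy=3))
E
```

```text
(no output)
```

View pics/s1.png

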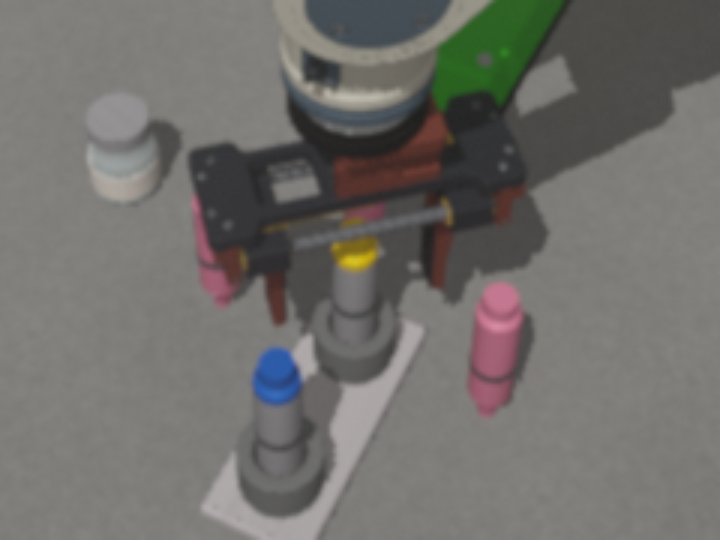

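The crop shows the fingers straddling the yellow-capped injector (cap at about (355,245)) and clear of the neighbours. I'll close the gripper.

Call:
servo_tool:
  steps:
    - [[0, 0, 0], [0, 0, 0], -1]
    - [[0, 0, 0], [0, 0, 0], -1]
    - [[0, 0, 0], [0, 0, 0], -1]
    - [[0, 0, 0], [0, 0, 0], -1]
    - [[0, 0, 0], [0, 0, 0], -1]
    - [[0, 0, 0], [0, 0, 0], -1]
    - [[0, 0, 0], [0, 0, 0], -1]
    - [[0, 0, 0], [0, 0, 0], -1]

```text
t: 2.92
ee_pos: [493.5, 255.9, 75.7]
orientation: [-1.466, -2.779, 0.0]
ft_force: [0.3, 0.1, -0.5]
width: 38.1
grasp_force: 0.0
```

Call:
servo_tool:
  steps:
    - [[0, 0, 0], [0, 0, 0], -1]
    - [[0, 0, 0], [0, 0, 0], -1]
    - [[0, 0, 0], [0, 0, 0], -1]
    - [[0, 0, 0], [0, 0, 0], -1]
    - [[0, 0, 0.005], [0, 0, 0], -1]
    - [[0, 0, 0.005], [0, 0, 0], -1]
    - [[0, 0, 0.01], [0, 0, 0], -1]
    - [[0, 0, 0.01], [0, 0, 0], -1]

```text
t: 3.58
ee_pos: [493.3, 255.8, 106.4]
orientation: [-1.465, -2.778, 0.001]
ft_force: [0.4, 0.3, -2.3]
width: 26.6
grasp_force: 30.0
```

Call:
servo_tool:
  steps:
    - [[0, 0, 0.02], [0, 0, 0], -1]
    - [[0, 0, 0.03], [0, 0, 0], -1]
    - [[0, 0, 0.03], [0, 0, 0], -1]
    - [[0, 0, 0.03], [0, 0, 0], -1]
    - [[0, 0, 0.01], [0, 0, 0], -1]
    - [[0.002, -0.012, 0], [0, 0, 0], -1]
    - [[0.004, -0.025, 0], [0, 0, -3.5], -1]
    - [[0.004, -0.025, 0], [0, 0, -3.5], -1]

```text
t: 4.25
ee_pos: [502.6, 192.9, 224.5]
orientation: [-1.633, -2.683, 0.002]
ft_force: [0.8, 0.4, -3.0]
width: 26.7
grasp_force: 30.0
```

Call:
servo_tool:
  steps:
    - [[0.004, -0.025, 0], [0, 0, -5], -1]
    - [[0.004, -0.025, 0], [0, 0, -5], -1]
    - [[0.004, -0.025, 0], [0, 0, -5], -1]
    - [[0.004, -0.025, 0], [0, 0, -5], -1]
    - [[0.004, -0.025, 0], [0, 0, -5], -1]
    - [[0.004, -0.025, 0], [0, 0, -5], -1]
    - [[0.004, -0.025, 0], [0, 0, -4], -1]
    - [[0.004, -0.019, 0], [0, 0, -2], -1]

```text
t: 4.92
ee_pos: [534.1, -2.5, 223.8]
orientation: [-2.385, -2.042, 0.004]
ft_force: [0.2, 0.3, -2.5]
width: 26.3
grasp_force: 30.0
```

Call:
servo_tool:
  steps:
    - [[0.003, 0, 0], [0, 0, 0], -1]
    - [[0, 0, -0.01], [0, 0, 0], -1]
    - [[0, 0, -0.01], [0, 0, 0], -1]
    - [[0, 0, 0], [0, 0, 0], -1]
    - [[0, 0, 0], [0, 0, 0], -1]
    - [[0, 0, 0], [0, 0, 0], -1]
    - [[0, 0, 0], [0, 0, 0], -1]
    - [[0, 0, 0], [0, 0, 0], -1]

```text
t: 5.58
ee_pos: [538.7, 0.4, 206.0]
orientation: [2.381, 2.049, 0.001]
ft_force: [-0.1, 0.8, -2.8]
width: 26.4
grasp_force: 30.0
```

```bash
python3 - <<'E'
from m import *
o=sensors.get_obs(); print(o["ee_pos"],o["orientation"],o["grasp_force"])
for n in("side","top"):
    d=cam(n); w=cloud(d)
    cv2.imwrite(f"pics/{n}2.png",d["color"])
    if n=="side": cv2.imwrite("pics/s2c.png",cv2.resize(d["color"][100:280,240:440],None,fx=3,fy=3))
    for m,ce,a in comps(d,"yellow",15):
        p=w[m]; p=p[~np.isnan(p[:,0])]
        print(n,ce.round(1),a,(p.min(0)/2+p.max(0)/2).round(1),np.median(p,0).round(1),p.max(0).round(1))
E
```

```text
[5.38722471e+02 4.02993480e-01 2.05995331e+02] [2.38086264e+00 2.04900357e+00 7.62389362e-04] 29.99895333884524
side [387.1 110.2] 323 [ 497.4 -246.4  211.2] [ 498.  -245.7  211.7] [ 519.5 -219.2  223.8]
side [338.6 152.6] 141 [538.2  14.4 272. ] [538.4   9.4 258.1] [553.5  37.3 298. ]
top [454.4 214.3] 411 [ 498.6 -246.   211.7] [ 498.5 -247.   212.1] [ 519.  -220.9  224.6]
top [ 67.4 370.2] 600 [157.1 678.   36.7] [177.4 632.9  68.6] [221.6 748.9  78. ]
```

View pics/s2c.png

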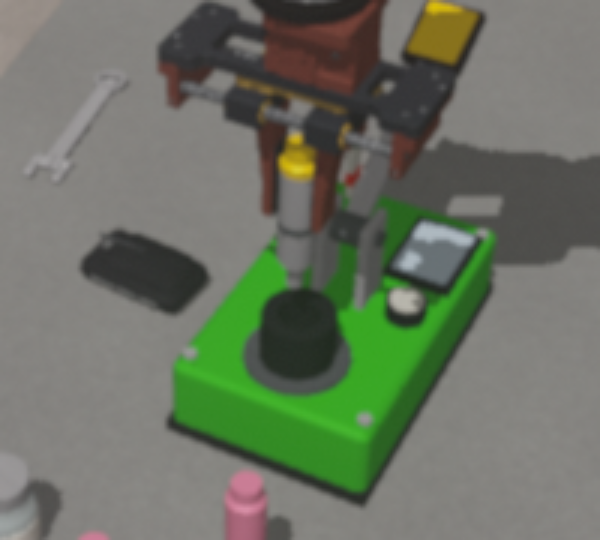

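The crop shows the injector held vertically, with its nozzle tip at (293,285) just above the collar (mouth centre about (300,310)). I'll correct by about (-4,-2) mm, then compare the body with the collar by circle fits in the side depth image.

Call:
servo_tool:
  steps:
    - [[-0.004, -0.002, 0], [0, 0, 0], -1]
    - [[0, 0, 0], [0, 0, 0], -1]
    - [[0, 0, 0], [0, 0, 0], -1]
    - [[0, 0, 0], [0, 0, 0], -1]
    - [[0, 0, 0], [0, 0, 0], -1]
    - [[0, 0, 0], [0, 0, 0], -1]
    - [[0, 0, 0], [0, 0, 0], -1]
    - [[0, 0, 0], [0, 0, 0], -1]

```text
t: 6.35
ee_pos: [534.5, -2.0, 205.6]
orientation: [-2.382, -2.048, 0.0]
ft_force: [-0.1, -0.6, -3.3]
width: 26.4
grasp_force: 30.0
```

```bash
cat > rel.py <<'E'
from h import *
from scipy.optimize import least_squares
print(sensors.get_obs()["ee_pos"].round(1))
def fit(p,r):
    for k in range(2):
        s=least_squares(lambda c:np.hypot(*(p-c).T)-r,p.mean(0)-[0,r/2],loss="soft_l1"); 
        p=p[abs(np.hypot(*(p-s.x).T)-r)<4]
    return s.x.round(1),len(p),np.std(s.fun).round(2)
P=[cloud(cam("side")) for _ in range(4)]
for (z0,z1,r,rad) in((78,108,28,34),(172,198,13.5,18)):
    q=np.concatenate([w[(abs(w[...,2]-(z0+z1)/2)<(z1-z0)/2)&(np.hypot(w[...,0]-535,w[...,1]+1)<rad)][:,:2] for w in P])
    print(z0,fit(q,r))
E
python3 rel.py
```

```text
[534.5  -2.  205.6]
78 (array([535.3,  -2.8]), 1039, np.float64(1.09))
172 (array([534.7,  -1.6]), 511, np.float64(1.11))
```

Call:
servo_tool:
  steps:
    - [[0.0005, -0.0005, -0.008], [0, 0, 0], -1]
    - [[0, 0, -0.008], [0, 0, 0], -1]
    - [[0, 0, -0.006], [0, 0, 0], -1]
    - [[0, 0, -0.004], [0, 0, 0], -1]
    - [[0, 0, -0.004], [0, 0, 0], -1]
    - [[0, 0, -0.004], [0, 0, 0], -1]
    - [[0, 0, -0.002], [0, 0, 0], -1]
    - [[0, 0, 0], [0, 0, 0], -1]

```text
t: 7.22
ee_pos: [534.7, -2.5, 169.1]
orientation: [-2.382, -2.048, 0.001]
ft_force: [0.5, -0.8, -2.8]
width: 27.0
grasp_force: 30.0
```

Call:
servo_tool:
  steps:
    - [[0, 0, -0.002], [0, 0, 0], -1]
    - [[0, 0, -0.002], [0, 0, 0], -1]
    - [[0, 0, -0.002], [0, 0, 0], -1]
    - [[0, 0, -0.002], [0, 0, 0], -1]
    - [[0, 0, -0.001], [0, 0, 0], -1]
    - [[0, 0, -0.001], [0, 0, 0], -1]
    - [[0, 0, 0], [0, 0, 0], -1]
    - [[0, 0, 0], [0, 0, 0], -1]

```text
t: 7.88
ee_pos: [535.0, -2.5, 159.6]
orientation: [-2.382, -2.048, 0.0]
ft_force: [-0.4, -0.8, -2.8]
width: 26.5
grasp_force: 30.0
```

Call:
servo_tool:
  steps:
    - [[0, 0, -0.002], [0, 0, 0], -1]
    - [[0, 0, -0.002], [0, 0, 0], -1]
    - [[0, 0, -0.002], [0, 0, 0], -1]
    - [[0, 0, -0.002], [0, 0, 0], -1]
    - [[0, 0, -0.001], [0, 0, 0], -1]
    - [[0, 0, -0.001], [0, 0, 0], -1]
    - [[0, 0, 0], [0, 0, 0], -1]
    - [[0, 0, 0], [0, 0, 0], -1]

```text
t: 8.55
ee_pos: [535.0, -2.5, 149.6]
orientation: [-2.382, -2.048, 0.0]
ft_force: [-0.1, 0.4, -3.5]
width: 26.5
grasp_force: 30.0
```

No side forces, so it is in the bore. About 15 mm is left.

Call:
servo_tool:
  steps:
    - [[0, 0, -0.002], [0, 0, 0], -1]
    - [[0, 0, -0.002], [0, 0, 0], -1]
    - [[0, 0, -0.002], [0, 0, 0], -1]
    - [[0, 0, -0.002], [0, 0, 0], -1]
    - [[0, 0, -0.002], [0, 0, 0], -1]
    - [[0, 0, -0.001], [0, 0, 0], -1]
    - [[0, 0, 0], [0, 0, 0], -1]
    - [[0, 0, 0], [0, 0, 0], -1]

```text
t: 9.22
ee_pos: [535.0, -2.5, 138.6]
orientation: [-2.382, -2.048, 0.0]
ft_force: [1.0, -0.9, -3.0]
width: 26.7
grasp_force: 30.0
```

Call:
servo_tool:
  steps:
    - [[0, 0, -0.001], [0, 0, 0], -1]
    - [[0, 0, 0], [0, 0, 0], -1]
    - [[0, 0, -0.001], [0, 0, 0], -1]
    - [[0, 0, 0], [0, 0, 0], -1]
    - [[0, 0, -0.0005], [0, 0, 0], -1]
    - [[0, 0, 0], [0, 0, 0], -1]
    - [[0, 0, 0], [0, 0, 0], -1]
    - [[0, 0, 0], [0, 0, 0], -1]

```text
t: 9.88
ee_pos: [535.0, -2.5, 136.2]
orientation: [-2.382, -2.048, 0.0]
ft_force: [0.0, 0.3, -2.5]
width: 26.3
grasp_force: 30.0
```

Call:
servo_tool:
  steps:
    - [[0, 0, -0.0005], [0, 0, 0], -1]
    - [[0, 0, 0], [0, 0, 0], -1]
    - [[0, 0, -0.0005], [0, 0, 0], -1]
    - [[0, 0, 0], [0, 0, 0], -1]
    - [[0, 0, -0.0005], [0, 0, 0], -1]
    - [[0, 0, 0], [0, 0, 0], -1]
    - [[0, 0, 0], [0, 0, 0], -1]
    - [[0, 0, 0], [0, 0, 0], -1]

```text
t: 10.55
ee_pos: [535.0, -2.5, 134.7]
orientation: [-2.382, -2.048, 0.0]
ft_force: [-0.7, -0.8, -2.7]
width: 26.3
grasp_force: 30.0
```

Call:
servo_tool:
  steps:
    - [[0, 0, -0.0005], [0, 0, 0], -1]
    - [[0, 0, 0], [0, 0, 0], -1]
    - [[0, 0, -0.0005], [0, 0, 0], -1]
    - [[0, 0, 0], [0, 0, 0], -1]
    - [[0, 0, -0.0005], [0, 0, 0], -1]
    - [[0, 0, 0], [0, 0, 0], -1]
    - [[0, 0, 0], [0, 0, 0], -1]
    - [[0, 0, 0], [0, 0, 0], -1]

```text
t: 11.22
ee_pos: [535.2, -2.5, 134.5]
orientation: [2.382, 2.048, 0.001]
ft_force: [-4.0, 0.6, 12.4]
width: 27.3
grasp_force: 30.0
```

Floor contact at 12 N, at the expected height. I'll release.

Call:
servo_tool:
  steps:
    - [[0, 0, 0.0005], [0, 0, 0], -1]
    - [[0, 0, 0], [0, 0, 0], 0.3]
    - [[0, 0, 0], [0, 0, 0], 0.3]
    - [[0, 0, 0], [0, 0, 0], 0.3]
    - [[0, 0, 0], [0, 0, 0], 0.3]
    - [[0, 0, 0], [0, 0, 0], 0.3]
    - [[0, 0, 0], [0, 0, 0], 0.3]
    - [[0, 0, 0], [0, 0, 0], 0.3]

```text
t: 11.88
ee_pos: [535.0, -2.5, 133.6]
orientation: [-2.382, -2.048, 0.0]
ft_force: [0.3, 0.5, 0.6]
width: 57.0
grasp_force: 0.0
```

Call:
servo_tool:
  steps:
    - [[0, 0, 0], [0, 0, 0], 0.3]
    - [[0, 0, 0], [0, 0, 0], 0.3]
    - [[0, 0, 0.01], [0, 0, 0], 0.3]
    - [[0, 0, 0.02], [0, 0, 0], 0.3]
    - [[0, 0, 0.03], [0, 0, 0], 0.3]
    - [[0, 0, 0.035], [0, 0, 0], 0.3]
    - [[0, 0, 0.035], [0, 0, 0], 0.3]
    - [[0, 0, 0.035], [0, 0, 0], 0.3]

```text
t: 12.55
ee_pos: [534.6, -2.5, 301.1]
orientation: [2.382, 2.048, 0.0]
ft_force: [0.7, 0.2, -0.6]
width: 56.9
grasp_force: 0.0
```

```bash
python3 - <<'E'
from m import *
o=sensors.get_obs(); print(o["t"],o["ee_pos"],o["ft_force"],o["width"])
d=cam("side"); w=cloud(d); cv2.imwrite("pics/s3.png",cv2.resize(d["color"][80:280,240:440],None,fx=3,fy=3))
for n in("side","top"):
    d=cam(n);w=cloud(d)
    for m,ce,a in comps(d,"yellow",15):
        p=w[m]; p=p[~np.isnan(p[:,0])]
        print(n,ce.round(1),a,(p.min(0)/2+p.max(0)/2).round(1),np.median(p,0).round(1),p.max(0).round(1))
E
```

```text
12.55 [534.61269925  -2.52488365 301.08085064] [ 0.66617468  0.24076544 -0.62060955] 56.8964591805154
side [387.8 111.2] 288 [ 489.5 -117.1  293.5] [ 494.8 -242.8  210.6] [519.4  36.9 388. ]
side [340.2 179.5] 151 [554.3 -75.3 132.5] [534.1   4.  186.2] [586.5  12.4 196.6]
top [454.  214.8] 404 [ 497.7 -245.9  212.4] [ 497.8 -246.4  211.8] [ 518.6 -221.5  225.2]
top [ 67.  370.5] 599 [157.1 678.7  35.5] [176.1 634.4  68.8] [220.9 749.4  76. ]
```

View pics/s3.png

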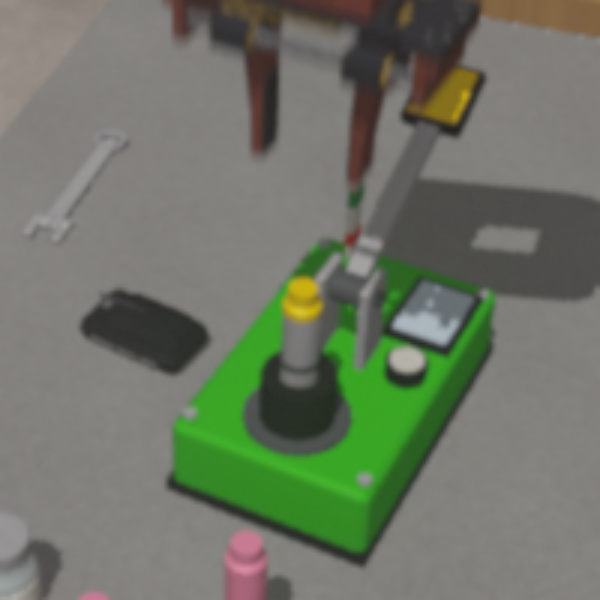

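The crop shows the injector standing upright in the collar, cap at (302,297), with its top at z≈195 as expected. It is released and the lever is still up. Next I'll close the fingers and move over the pad.

Call:
servo_tool:
  steps:
    - [[0, 0, 0], [0, 0, 0], -1]
    - [[-0.005, -0.032, 0], [0, 0, 0], -1]
    - [[-0.005, -0.032, 0], [0, 0, 0], -1]
    - [[-0.005, -0.032, 0], [0, 0, 0], -1]
    - [[-0.005, -0.032, 0], [0, 0, 0], -1]
    - [[-0.005, -0.032, 0], [0, 0, 0], -1]
    - [[-0.005, -0.032, 0], [0, 0, 0], -1]
    - [[-0.005, -0.032, 0], [0, 0, 0], -1]

```text
t: 13.37
ee_pos: [498.5, -227.5, 296.7]
orientation: [-2.379, -2.046, 0.002]
ft_force: [0.2, 0.0, 0.7]
width: 7.5
grasp_force: 0.0
```

Call:
servo_tool:
  steps:
    - [[-0.003, -0.029, 0], [0, 0, 0], -1]
    - [[0, 0, -0.02], [0, 0, 0], -1]
    - [[0, 0, -0.02], [0, 0, 0], -1]
    - [[0, 0, -0.01], [0, 0, 0], -1]
    - [[0, 0, 0], [0, 0, 0], -1]
    - [[0, 0, 0], [0, 0, 0], -1]
    - [[0, 0, 0], [0, 0, 0], -1]
    - [[0, 0, 0], [0, 0, 0], -1]

```text
t: 14.03
ee_pos: [497.7, -255.4, 249.6]
orientation: [2.38, 2.048, 0.001]
ft_force: [-0.4, 0.5, -0.2]
width: 0.6
grasp_force: 0.0
```

Call:
servo_tool:
  steps:
    - [[0, 0, -0.015], [0, 0, 0], -1]
    - [[0, 0, -0.01], [0, 0, 0], -1]
    - [[0, 0, -0.006], [0, 0, 0], -1]
    - [[0, 0, -0.006], [0, 0, 0], -1]
    - [[0, 0, -0.006], [0, 0, 0], -1]
    - [[0, 0, -0.006], [0, 0, 0], -1]
    - [[0, 0, -0.006], [0, 0, 0], -1]
    - [[0, 0, -0.006], [0, 0, 0], -1]

```text
t: 14.7
ee_pos: [497.5, -255.9, 187.6]
orientation: [2.381, 2.047, 0.0]
ft_force: [-0.1, -1.9, 5.4]
width: 0.3
grasp_force: 2.2
```

Call:
servo_tool:
  steps:
    - [[0, 0, -0.006], [0, 0, 0], -1]
    - [[0, 0, -0.006], [0, 0, 0], -1]
    - [[0, 0, -0.006], [0, 0, 0], -1]
    - [[0, 0, -0.006], [0, 0, 0], -1]
    - [[0, 0, -0.006], [0, 0, 0], -1]
    - [[0, 0, -0.004], [0, 0, 0], -1]
    - [[0, 0, 0], [0, 0, 0], -1]
    - [[0, 0, 0], [0, 0, 0], -1]

```text
t: 15.37
ee_pos: [497.5, -256.2, 153.7]
orientation: [2.381, 2.047, -0.0]
ft_force: [-0.5, -3.6, 5.6]
width: 0.5
grasp_force: 3.0
```

Now 15 mm more, to z≈138.5.

Call:
servo_tool:
  steps:
    - [[0, 0, -0.004], [0, 0, 0], -1]
    - [[0, 0, -0.004], [0, 0, 0], -1]
    - [[0, 0, -0.003], [0, 0, 0], -1]
    - [[0, 0, -0.002], [0, 0, 0], -1]
    - [[0, 0, -0.002], [0, 0, 0], -1]
    - [[0, 0, 0], [0, 0, 0], -1]
    - [[0, 0, 0], [0, 0, 0], -1]
    - [[0, 0, 0], [0, 0, 0], -1]

```text
t: 16.03
ee_pos: [497.6, -256.8, 139.1]
orientation: [2.38, 2.047, -0.0]
ft_force: [-2.1, -5.0, 7.1]
width: 0.3
grasp_force: 3.7
```

Call:
servo_tool:
  steps:
    - [[0, 0, 0], [0, 0, 0], -1]
    - [[0, 0, 0], [0, 0, 0], -1]
    - [[0, 0, 0], [0, 0, 0], -1]
    - [[0, 0, 0], [0, 0, 0], -1]
    - [[0, 0, 0], [0, 0, 0], -1]
    - [[0, 0, 0], [0, 0, 0], -1]
    - [[0, 0, 0], [0, 0, 0], -1]
    - [[0, 0, 0], [0, 0, 0], -1]

```text
t: 16.7
ee_pos: [497.6, -256.8, 139.1]
orientation: [2.38, 2.047, -0.0]
ft_force: [-1.5, -5.7, 8.0]
width: 0.4
grasp_force: 3.7
```

```bash
python3 - <<'E'
from m import *
o=sensors.get_obs(); print(o["t"],o["ee_pos"],o["ft_force"],o["qvel"].round(3))
d=cam("side"); w=cloud(d); cv2.imwrite("pics/s4.png",cv2.resize(d["color"][80:280,240:440],None,fx=3,fy=3))
for m,ce,a in comps(d,"yellow",15):
    p=w[m]; p=p[~np.isnan(p[:,0])]
    print(ce.round(1),a,np.median(p,0).round(1),p.max(0).round(1))
    A=np.c_[(p[:,:2]-[522.3,-85.9])@[-.148,-.989],np.ones(len(p))]; k=p[:,2]<160
    if k.sum()>20: print("slope",np.linalg.lstsq(A[k],p[k,2],rcond=None)[0])
E
```

```text
16.7 [ 497.55556572 -256.75236496  139.1488355 ] [-1.53411191 -5.68886157  7.98526225] [-0.001 -0.     0.     0.001  0.001 -0.   ]
[387.5 133.6] 131 [ 487.2 -252.9  139.7] [ 517.9 -236.7  159.2]
slope [-4.05653719e-02  1.47390478e+02]
[340.2 179.7] 148 [534.1   4.1 187.2] [585.6  13.  197.7]
```

View pics/s4.png

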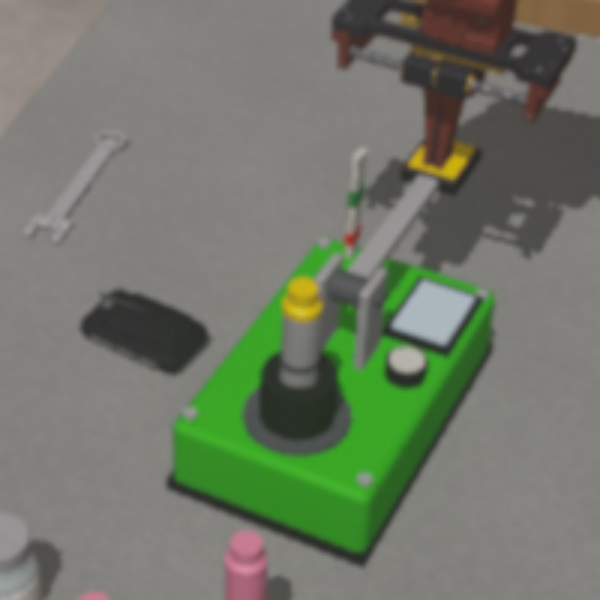

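The crop shows the fingertips on the pad at (440,160) with the lever level. The pad is at z≈139 with nearly no slope, the push is about 8 N and nothing is moving. The injector is still seated, cap at (302,297), so I'm handing in the job.

```bash
python3 -c "
from workcell import close_job
print(close_job())"
```

```text
the job is handed in; nothing more can be done
None
```

The job is handed in: the yellow-capped injector is seated in the collar and released, and the arm is holding the pump lever level (pad z≈139 mm, about 8 N); the hand-in returned no verdict.

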